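# Hold a timber sample inside the moisture tester

### The job

Take a moisture reading of the dark slat: slide the steel shutter on top of the moisture tester fully open, lift the dark brown slat out of the wooden rack, and pass its lower end straight down through the tester's slot onto the sprung plate inside. Press the plate down until the red pointer on the tester's front stands in the green band (about half-way down its travel), and finish there while still gripping the slat and holding it steady; do not let go. Leave the other two slats and the cork block where they are.

Things in the scene. Friction and masses are not known exactly. Their poses are not given: they have to be found in the camera images.
- tester: Bench moisture tester, fixed: green box 110 (x) x 150 (y) x 120 mm high with an aluminium top, which is 12 mm thick. Origin at the centre of its underside on the bench; local z up; the front with the white pointer scale looks to local -x. The shutter slides along local y.
- slot (a point): Centre of the slot's mouth, level with the tester's top face (120 mm above the bench). The slot goes straight down through the 12 mm top and is 14 mm (local x) x 42 mm (local y), with a 4 mm chamfer all round its mouth. The slat fits with 2 mm of play. Axes are those of the tester.
- shutter (a joint): Slide of the flat steel shutter on the tester's top, m: 0 = fully shut (covers the slot), 0.070 = fully open, the shutter having moved to the tester's local +y. Above 0.060 the slot mouth is quite free. Dry friction of about 1.5 N; it stays where it is left.
- shutter_handle (a point): Centre of the black upright handle on the shutter: 14 mm (tester's x) x 24 mm (y) x 30 mm high; its top is 154 mm and the shutter plate under it 124 mm above the bench. It moves with the shutter along the tester's local y. Axes are those of the tester.
- plate (a joint): Travel of the round sprung plate under the slot, m: 0 = up (its face is then 65 mm below the tester's top face, 55 mm above the bench), positive downward, 0.025 = bottom stop. The spring pushes up with about 2 N at the top and 0.3 N more per mm (about 6 N half-way), more than the slat weighs. A red pointer on the tester's front moves with it and stands in the green band from 0.007 to 0.018.
- rack: Plywood rack, fixed: 60 (x) x 190 (y) x 50 mm high block, origin at the centre of its underside, with three upright pockets in a row along local y, 60 mm apart. The pockets are 40 mm deep and have 3 mm of play. In each stands one slat; which stands where varies.
- slat_dark_centre (a point): Centre (half-way up) of the dark brown slat, 12 mm (local x) x 40 mm (local y) x 150 mm long (local z, up), about 0.07 kg. It stands in the rack, its foot 10 mm and its top 160 mm above the bench, its 12 mm thickness along the rack's local x. Grip it across the 12 mm thickness within 40 mm of its top, so that the fingers stay above the tester.
- slat_mid_centre (a point): Centre of the medium brown slat, same size, standing in the rack. Leave it there.
- slat_pale_centre (a point): Centre of the pale slat, same size, standing in the rack. Leave it there.
- cork_centre (a point): Centre of the loose cork block, 64 x 107 x 35 mm, behind the work. Leave it.
Mind the look-alikes: they are no part of the job. What is shaped like the part that bears slat_dark_centre but orange is not meant. There is more than one size of the tester; the job needs the larger.

How it is judged:
On the way, in this order (a step that is already met when the one before it is completed fails the run):
1. the shutter is open (value of joint shutter above 0.06 m), for 0.2 s.
2. the dark slat is lifted clear of the rack (height (world z) of slat_dark_centre above 0.13 m), for 0.2 s.
3. the dark slat presses on the plate through the slot (contact force between slat_dark and plate above 1 N and horizontal distance between slat_dark_centre and slot below 0.008 m), for 0.2 s.
At the end, for the whole second after the job is handed in: Last second: fingers grip the dark slat below its top; it stands upright (0.12 rad) in the slot, within 8 mm of its axis, pressing the plate down 7 to 18 mm, steadily; shutter open over 60 mm; other two slats within 20 mm of their start, cork block within 30 mm (value of joint shutter above 0.06 m and value of joint plate between 0.007 and 0.018 m and velocity of joint plate between -0.01 and 0.01 m/s and contact force between slat_dark and plate above 2 N and horizontal distance between slat_dark_centre and slot below 0.008 m and angle between slat_dark_centre's own z axis and vertical below 0.12 rad and contact force between the fingers and slat_dark above 2 N and z of the grasp point in the frame of slat_dark_centre below 0.073 m and distance of each of slat_mid_centre, slat_pale_centre from where it was at the start of the episode below 0.02 m and distance of cork_centre from where it was at the start of the episode below 0.03 m); the arm keeps its last pose, push and grip.
It fails at once if the medium or pale slat is pulled out or displaced (distance of any of slat_mid_centre, slat_pale_centre from where it was at the start of the episode above 0.03 m).
It fails at once if the cork block is knocked away (distance of cork_centre from where it was at the start of the episode above 0.03 m).
It also fails if it takes over 54 s, if anything falls off the work surface, if the arm or the gripper's body presses on something with over 40 N, if the wrist force passes 120 N, or if a joint passes its speed limit or range.

### The arm

A 7-joint arm with a two-finger parallel gripper is mounted at the origin on a cart in front of the work surface, level with it; the furniture and walls round the work are solid. World frame = base frame: x ahead of the robot, y to its left, z up, the work surface at z = 0. Lengths are in m, angles in rad, forces in N, time in s.
With the tool pointing down it reaches from about 0.4 to 0.85 m from the base axis. Payload 4.5 kg.
Tool frame: the origin (TCP) lies between the finger pads; the fingertips stand 22 mm ahead of it and the grasp point (between the pads) lies 3 mm ahead of it; z points along the fingers, y is the direction in which the jaws open and shut (so a half turn about z gives the same grasp; the last joint's range is limited). The gripper opens to 85 mm and grips with 20 to 120 N. Pads are 22 mm wide; open, the fingers measure 114 mm over their backs; the gripper's body (76 mm by 85 mm) begins 54 mm behind the grasp point. The pads swing forward as they close: fully open they stand 13 mm farther back than shut.
Start: joints at [1.184, 0.689, -0.195, 1.565, 0.157, 0.902, -0.215], TCP at [0.255, -0.57, 0.253] pointing down, gripper open.
Joint ranges: [-3.01, 3.01], [-0.46, 2.08], [-1.47, 1.51], [0.13, 2.56], [-1, 4.14], [0.04, 2.09], [-2.66, 2.66]. Speed limits (rad/s): [2.57, 2.57, 3.14, 3.14, 3.14, 3.14, 3.14].

### API

Orientations are given as a 3x3 rotation matrix whose columns are the frame's x, y, z axes.
In Python, from rig import read_state, cams, sign_off gives the robot as it stands. The module is installed in compiled form; this text tells all that it offers.
- The arm moves only by the tool servo_tool, never from a script. Its argument "motion" is one flat list of numbers, 4 for each row, row after row: the shift along the tool's x, y, z normalised to -1 to 1, where 1 is 25 cm, then the turn about the tool's z normalised to -1 to 1, where 1 is 60 degrees. A call has 1 to 5 rows; each row shifts and turns the commanded pose from where the row before left it, along the tool's axes as they then stand; what a row does not reach is not made up. A row lasts 1/10 s, in which the tool goes at most 50 mm and 8.59 degrees, less where a joint would pass 70% of its speed; a pose out of reach is approached as far as the arm can. A call with a number of a shift or a turn outside -1 to 1 is refused whole. A call with a gripper value outside its range is refused whole. "claw" is the opening, from -1 (shut) to 1 (fully open), set as the call begins (left out, the last holds). The fingers move at their own pace and stop on an object; "force" is the grip in N (left out, the last holds). Time passes only in rows, so rows that do not move let the fingers close. It gives the time, the measured TCP pose, the force and the opening at its end, in the units of the state.
- read_state(): the state, without advancing time (a new reading comes with each control period).
- cams.grab_frame(name): name is "side" or "top"; returns (picture, depth): 420x560x3 uint8, blue, green, red; 420x560 float32, m along the optical axis (not along the pixel's ray), 0 where there is no reading.
- cams.camera_model(name): a dict with "camera_matrix" (3x3 intrinsics, pixels), "dist" ([k1, k2, p1, p2, k3] as OpenCV has them; the pictures are not rectified), "xyz" and "orientation" of the camera in the world. Camera axes: x right, y down, z forward; pixel columns grow to the right and rows downward; lengths in m; the calibration is good to about 2 mm. A picture is of the moment at which its call begins. camera_model takes no time and is no camera call.
- sign_off(): hands the job in, once; it reports no verdict.
Trained networks look in the newest picture that a camera, given by its name, has taken for a name from the list of things; names that differ only in an ending like _2 or _b are one class to them, and where a whole thing is asked for, a point or a joint stands for the part that bears it (a point fixed in the world has none). Each returns a list of dicts, best first, with "confidence" (0 to 1); they miss things now and then, are a little off and sometimes report something else, mostly with a low value. They report only what shows in the picture. A call takes as long as a camera call. They do not tell look-alikes from the thing itself.
- cams.boxes_of(camera, label): "centre" ([column, row] as shares, 0 to 1, of the picture: columns of its width, rows of its height, amid what is visible of it).
- cams.regions_of(camera, label): "region" (420x560 bool, what is visible of it) and "centre" ([column, row] as shares, 0 to 1, of the picture: columns of its width, rows of its height, amid what is visible of it).
The state is a dict: "t": time; "joint_positions": joint angles; "dq": joint speeds; "joint_efforts": joint torques, N m; "eef_pos": TCP position; "eef_rot": TCP orientation; "contact_force": force on the tool from outside, world axes, zero at the start; "torque": the same for the moment, N m; "finger_gap": finger opening in m.
Only numpy, scipy, OpenCV 4.12 (cv2) and the standard library are available. Lean on these libraries where they do the work, as an engineer would, in place of code of your own. Each camera call takes 0.05 s, during which the arm holds its last target.

## Working session

There is one attempt and no reset: what is moved stays moved. The work goes in short steps, Python scripts to look and compute and a tool call to move; the robot and the scene stay as the last step left them, time stands still between calls to the robot, and variables do not carry over. Pictures are saved under pics/ and viewed, and the job is handed in when it is done.

Besides the shell and the picture viewer there is one more tool, called as a command line: name --argument value ..., lists and objects as JSON in quotes. servo_tool: Moves the arm, as the interface text tells. Its arguments: {"type":"object","properties":{"motion":{"type":"array","items":{"type":"number","minimum":-1,"maximum":1}},"claw":{"type":"number"},"force":{"type":"number"}},"required":["motion"]}

```bash
mkdir -p pics; ls; cat > h.py <<'E'
import numpy as np, cv2
from rig import read_state, cams, sign_off
def cam(n):
    m=cams.camera_model(n); return np.array(m["camera_matrix"]),np.array(m["dist"]),np.array(m["xyz"]),np.array(m["orientation"])
def p3(n,uv,d):
    K,D,t,R=cam(n); q=cv2.undistortPoints(np.array(uv,float).reshape(-1,1,2),K,D).reshape(-1,2)
    c=np.c_[q,np.ones(len(q))]*np.array(d,float).reshape(-1,1)
    return c@R.T+t
def onz(n,uv,z):
    K,D,t,R=cam(n); q=cv2.undistortPoints(np.array(uv,float).reshape(-1,1,2),K,D).reshape(-1,2)
    r=np.c_[q,np.ones(len(q))]@R.T
    return t+r*((z-t[2])/r[:,2])[:,None]
E
python3 - <<'E'
from h import *
np.set_printoptions(precision=4,suppress=True)
s=read_state(); print(s)
for n in("side","top"):
    im,d=cams.grab_frame(n); cv2.imwrite(f"pics/{n}0.png",im); np.savez(f"{n}0.npz",im=im,d=d); print(cam(n))
E
```

```text
pics
{'t': 0.0, 'joint_positions': array([ 1.1838,  0.69  , -0.1945,  1.5664,  0.1573,  0.9025, -0.2151]), 'dq': array([ 0.0006,  0.0005,  0.0004, -0.0001, -0.0007,  0.0004,  0.0002]), 'joint_efforts': array([  0.0003, -53.9606,  -1.2665, -15.8541,   0.0091,   0.0095,
         0.    ]), 'eef_pos': array([ 0.255 , -0.5699,  0.2525]), 'eef_rot': array([[ 0.9127,  0.4086, -0.0009],
       [ 0.4086, -0.9127,  0.0017],
       [-0.0001, -0.0019, -1.    ]]), 'contact_force': array([ 0.0074, -0.5954,  0.2329]), 'torque': array([ 0.0057, -0.0471,  0.0076]), 'finger_gap': 0.08530309942966587}
(array([[540.3218,   0.    , 277.2277],
       [  0.    , 540.3218, 207.2636],
       [  0.    ,   0.    ,   1.    ]]), array([-0.0342,  0.    ,  0.    ,  0.    ,  0.    ]), array([0.1404, 1.1659, 0.6447]), array([[-0.9418, -0.1363,  0.3073],
       [-0.3362,  0.3701, -0.866 ],
       [ 0.0043, -0.9189, -0.3944]]))
(array([[513.8429,   0.    , 273.5734],
       [  0.    , 513.8429, 213.5978],
       [  0.    ,   0.    ,   1.    ]]), array([-0.1629,  0.    ,  0.    ,  0.    ,  0.    ]), array([0.4017, 0.0077, 1.4304]), array([[ 0.0053, -0.9948,  0.1021],
       [-1.    , -0.0056, -0.0023],
       [ 0.0029, -0.1021, -0.9948]]))
```

View pics/side0.png

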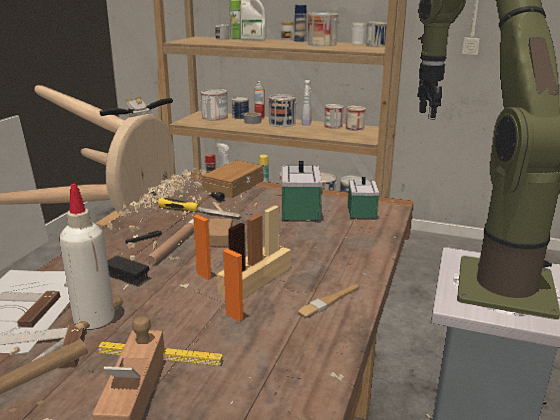

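View pics/top0.png

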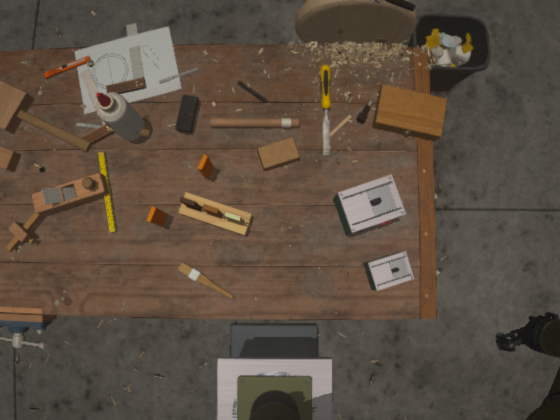

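```bash
python3 - <<'E'
from h import *
T=np.load("top0.npz")["im"];S=np.load("side0.npz")["im"]
a=cv2.resize(T[160:300,320:440],None,fx=3.3,fy=3.3,interpolation=2)
b=cv2.resize(T[140:280,140:260],None,fx=3.3,fy=3.3,interpolation=2)
cv2.imwrite("pics/topc.png",cv2.convertScaleAbs(np.hstack([b,a]),alpha=1.5))
a=cv2.resize(S[150:330,180:400],None,fx=3.3,fy=3.3,interpolation=2)
cv2.imwrite("pics/sidec.png",cv2.convertScaleAbs(a,alpha=1.2))
E
```

```text
(no output)
```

View pics/topc.png

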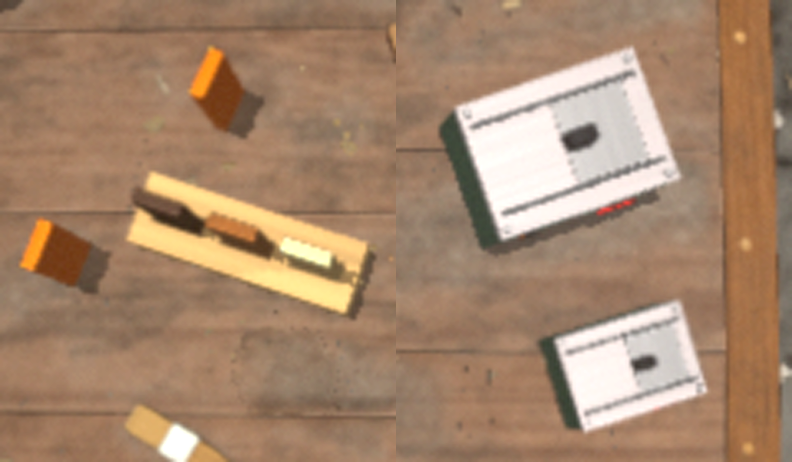

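View pics/sidec.png

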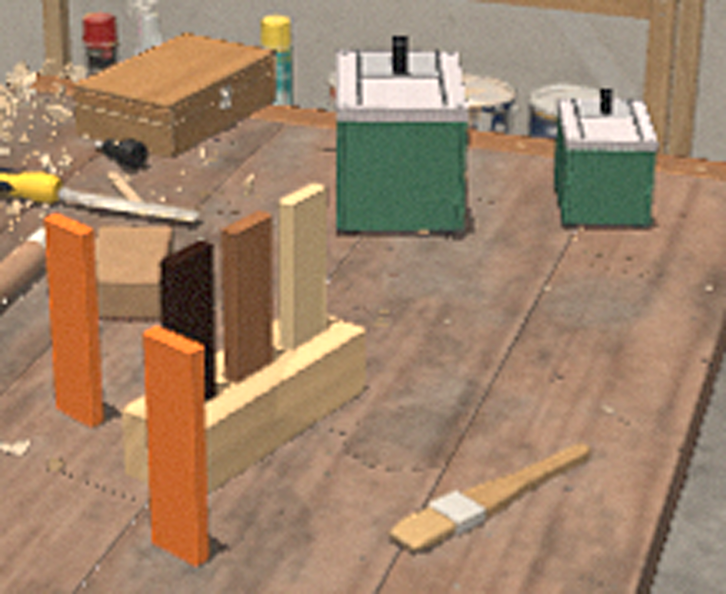

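```bash
cat >> h.py <<'E'
def cloud(n,im,d):
    v,u=np.mgrid[0:420,0:560]
    P=p3(n,np.c_[u.ravel(),v.ravel()],d.ravel()).reshape(420,560,3); P[d<=0]=np.nan
    return P
E
python3 - <<'E'
from h import *
np.set_printoptions(precision=4,suppress=True)
for n in("top","side"):
    z=np.load(n+"0.npz"); P=cloud(n,z["im"],z["d"]); np.save(n+"P.npy",P)
    def rect(lab,u0,u1,v0,v1,z0,z1):
        M=np.zeros((420,560),bool);M[v0:v1,u0:u1]=1
        M&=(P[...,2]>z0)&(P[...,2]<z1); q=P[M]
        r=cv2.minAreaRect((q[:,:2]*1000).astype(np.float32)); print(n,lab,len(q),"z",np.median(q[:,2]),"rect",r,"mean",q.mean(0))
    if n=="top":
        rect("tester",330,410,170,245,.108,.135)
        rect("handle",330,410,170,245,.142,.17)
        rect("small",360,420,245,300,.07,.1)
        rect("rack",170,260,185,245,.04,.06)
        rect("dark",170,204,185,215,.14,.18)
        rect("mid",204,222,195,225,.14,.18)
        rect("pale",222,245,195,230,.14,.18)
        rect("or1",190,220,150,180,.13,.18)
        rect("or2",140,175,200,230,.13,.18)
        rect("cork",250,310,130,175,.025,.05)
        print(P[204,150:200:1][:,2])
    else:
        rect("tester",280,325,160,190,.108,.135)
        rect("handle",280,325,155,190,.142,.17)
        rect("dark",228,246,220,275,.06,.18)
        rect("darktop",228,246,220,275,.15,.18)
        rect("rack",215,295,245,300,.04,.06)
E
```

```text
top tester 2403 z 0.1213208641486534 rect ((566.2606811523438, -248.96160888671875), (111.01624298095703, 152.0219268798828), 19.29891586303711) mean [ 0.5652 -0.2477  0.1214]
top handle 56 z 0.1535462697010732 rect ((567.0910034179688, -252.36541748046875), (13.557730674743652, 24.691614151000977), 17.552383422851562) mean [ 0.5673 -0.2523  0.153 ]
top small 1135 z 0.08511722757432394 rect ((391.3690490722656, -304.87811279296875), (76.53682708740234, 107.38495635986328), 17.47551155090332) mean [ 0.391  -0.3028  0.085 ]
top rack 1138 z 0.050100422549066104 rect ((544.2994384765625, 164.1102752685547), (189.3134307861328, 60.73170471191406), 72.01534271240234) mean [0.5417 0.1615 0.0501]
top dark 90 z 0.159849471642998 rect ((558.7593994140625, 209.37420654296875), (64.04911041259766, 11.73885726928711), 70.65082550048828) mean [0.5607 0.2161 0.1589]
top mid 79 z 0.1592419733746253 rect ((544.122802734375, 163.34689331054688), (36.581817626953125, 12.359542846679688), 72.325439453125) mean [0.5435 0.1623 0.1585]
top pale 88 z 0.1598145322112695 rect ((525.6776733398438, 106.83020782
[... 1172 characters left out ...]
.2267  0.1192]
side handle 30 z 0.15129344532061764 rect ((569.60205078125, -245.8002166748047), (11.70278549194336, 27.352291107177734), 18.021657943725586) mean [ 0.5691 -0.2436  0.1498]
side dark 807 z 0.13072233886016982 rect ((548.6878051757812, 271.6056823730469), (32.30518341064453, 136.0872344970703), 19.585636138916016) mean [0.5482 0.2659 0.1282]
side darktop 125 z 0.15631572379134534 rect ((549.1357421875, 270.84808349609375), (29.99001693725586, 134.0354461669922), 19.017148971557617) mean [0.5584 0.2426 0.1555]
side rack 905 z 0.04909764209879164 rect ((550.9453735351562, 199.98703002929688), (254.81639099121094, 99.66024780273438), 84.58135986328125) mean [0.5337 0.1851 0.0492]
```

```bash
cat > fit.py <<'E'
from h import *
def sides(n,im,u0,u1,v0,v1,z,thr,ch=None):
    g=im[v0:v1,u0:u1].astype(np.float32); g=g.min(2) if ch is None else g[...,ch]
    s=8; G=cv2.resize(g,None,fx=s,fy=s,interpolation=cv2.INTER_CUBIC)
    M=(G>thr).astype(np.uint8)
    M=cv2.morphologyEx(M,cv2.MORPH_CLOSE,np.ones((49,49)))
    cs,_=cv2.findContours(M,cv2.RETR_EXTERNAL,cv2.CHAIN_APPROX_NONE); c=max(cs,key=cv2.contourArea).reshape(-1,2)
    uv=(c+.5)/s-.5+[u0,v0]
    q=onz(n,uv,z)[:,:2]*1000
    r=cv2.minAreaRect(q.astype(np.float32)); print("rect",r)
    B=cv2.boxPoints(r)
    for i in range(4):
        a,b=B[i],B[(i+1)%4]; t=(b-a)/np.linalg.norm(b-a); nn=np.array([-t[1],t[0]])
        k=(abs((q-a)@nn)<5)&((q-a)@t>12)&((q-a)@t<np.linalg.norm(b-a)-12)
        l=cv2.fitLine(q[k].astype(np.float32),cv2.DIST_HUBER,0,.01,.01).ravel()
        print(k.sum(),"ang",np.degrees(np.arctan2(l[1],l[0])),"pt",l[2:],"len",np.linalg.norm(b-a))
    return r
E
python3 - <<'E'
from fit import *
im=np.load("top0.npz")["im"]
print(im[195,325:345].min(1), im[205,350:352])
sides("top",im,328,412,168,245,.12,110)
P=np.load("topP.npy")
M=np.zeros((420,560),bool);M[185:216,170:201]=1;M&=(P[...,2]>.15)
q=P[M]; print(cv2.minAreaRect((q[:,:2]*1000).astype(np.float32)),q.mean(0))
for i in("slat_dark_centre","shutter_handle","tester"):
    for d in cams.regions_of("top",i)[:4]:
        m=d["region"]&(P[...,2]>.146); print(i,d["confidence"],np.array(d["centre"])*[560,420],m.sum(),P[m].mean(0) if m.any() else 0)
E
```

```text
[ 60  58  61  62  64  66  67  68  65  64  54  40  44  88 150 145 119 122
 156 159] [[163 166 177]
 [164 167 179]]
rect ((565.6825561523438, -249.0910186767578), (111.790283203125, 151.6291961669922), 19.256484985351562)
367 ang -71.04173 pt [ 514.0487 -267.7515] len 151.6292
252 ang 19.242773 pt [ 588.65356 -320.69452] len 111.790306
365 ang -70.77792 pt [ 617.9917  -230.57715] len 151.62921
256 ang 19.036703 pt [ 540.82263 -178.00134] len 111.790276
((563.0000610351562, 221.476806640625), (38.39269256591797, 11.726200103759766), 70.48092651367188) [0.56256165 0.22053138 0.15979591]
slat_dark_centre 0.64 [192.024 203.784] 77 [0.56216516 0.22021988 0.15930417]
slat_dark_centre 0.51 [155.176 213.318] 72 [0.53146614 0.31500659 0.15047378]
slat_dark_centre 0.31 [380.408 198.912] 54 [ 0.56742055 -0.25249748  0.15334744]
shutter_handle 0.82 [398.776 268.212] 0 0
shutter_handle 0.76 [383.32  197.694] 54 [ 0.56742055 -0.25249748  0.15334744]
tester 0.84 [385.896 270.312] 0 0
tester 0.64 [366.184 203.994] 54 [ 0.56742055 -0.25249748  0.15334744]
```

Candidates (top picture): dark slat (190,204) in the rack, mid (212,210), pale (232,217), and orange look-alikes (205,166) and (155,215). The dark one in the rack's left pocket fits. Of the two testers, (370,205) measures 111x152 mm and is the larger one wanted; (389,271) measures 77x107 mm. The crops confirm both picks. I'll go above the shutter handle first.

servo_tool --motion '[0.166,-0.065,0,0,0.166,-0.065,0,0,0.166,-0.065,0,0,0.166,-0.065,0,0,0.166,-0.065,0,0]' --claw 0.0 --force 30

```text
t: 0.75
eef_pos: [0.4126, -0.4102, 0.2533]
eef_rot: [[0.913, 0.408, 0.0], [0.408, -0.913, -0.0], [0.0, 0.0, -1.0]]
contact_force: [0.1, 0.1, 0.6]
finger_gap: 0.0426
```

servo_tool --motion '[0.166,-0.065,0,0,0.166,-0.065,0,0,0.166,-0.065,0,0,0.166,-0.065,0,0,0.166,-0.065,0,0]'

```text
t: 1.25
eef_pos: [0.5688, -0.2512, 0.2533]
eef_rot: [[0.913, 0.409, -0.0], [0.409, -0.913, -0.0], [-0.0, 0.0, -1.0]]
contact_force: [0.8, -1.0, -0.3]
finger_gap: 0.0427
```

servo_tool --motion '[0,0,0,-0.142,0,0,0,-0.142,0,0,0,-0.142,0,0,0,-0.142,0,0,0,-0.142]'

```text
t: 1.75
eef_pos: [0.5676, -0.2526, 0.2531]
eef_rot: [[0.39, 0.921, -0.0], [0.921, -0.39, -0.0], [-0.0, -0.0, -1.0]]
contact_force: [0.6, 0.3, -0.7]
finger_gap: 0.0425
```

servo_tool --motion '[0,0,0,-0.142,0,0,0,-0.142,0,0,0,-0.142,0,0,0,-0.142,0,0,0,-0.142]'

```text
t: 2.25
eef_pos: [0.5676, -0.2528, 0.2532]
eef_rot: [[-0.336, 0.942, -0.0], [0.942, 0.336, -0.0], [-0.0, -0.0, -1.0]]
contact_force: [0.2, -0.4, 0.6]
finger_gap: 0.0428
```

servo_tool --motion '[0,0,0,0,0,0,0,0]'

```text
t: 2.45
eef_pos: [0.5676, -0.2527, 0.2531]
eef_rot: [[-0.327, 0.945, -0.0], [0.945, 0.327, 0.0], [0.0, -0.0, -1.0]]
contact_force: [0.1, -0.8, 0.1]
finger_gap: 0.0429
```

servo_tool --motion '[0,0,0.1,0,0,0,0.1,0,0,0,0.1,0,0,0,0.1,0,0,0,0,0]'

```text
t: 2.95
eef_pos: [0.5653, -0.2522, 0.1502]
eef_rot: [[-0.329, 0.944, -0.007], [0.944, 0.329, 0.001], [0.003, -0.006, -1.0]]
contact_force: [-0.4, 0.1, 0.2]
finger_gap: 0.0425
```

servo_tool --motion '[0,0,0,0,0,0,0,0,0,0,0,0,0,0,0,0,0,0,0,0]' --claw -1 --force 25

```text
t: 3.45
eef_pos: [0.5692, -0.2526, 0.1549]
eef_rot: [[-0.331, 0.944, 0.004], [0.944, 0.331, -0.001], [-0.002, 0.003, -1.0]]
contact_force: [1.2, 1.5, 5.9]
finger_gap: 0.0134
```

```bash
python3 - <<'E'
from h import *
for n in("side","top"):
    im,d=cams.grab_frame(n); s=im[130:230,250:400] if n=="side" else im[150:300,300:450]
    cv2.imwrite(f"pics/{n}1.png",cv2.resize(s,None,fx=4,fy=4))
E
```

```text
(no output)
```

View pics/side1.png

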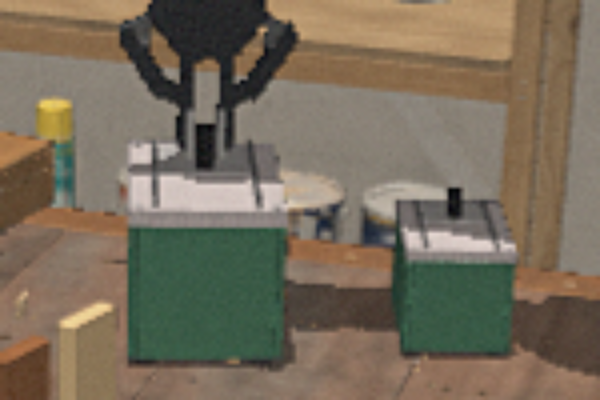

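The side crop shows the fingers on both sides of the handle (200,145), and the gap matches its 14 mm. I'll rise a touch to take the weight off the plate, then slide.

servo_tool --motion '[0.0,0,-0.01,0,0.04,0,0,0,0.04,0,0,0,0.04,0,0,0,0.04,0,0,0]'

```text
t: 4.05
eef_pos: [0.5558, -0.2143, 0.1551]
eef_rot: [[-0.331, 0.944, 0.003], [0.944, 0.331, 0.001], [0.0, 0.003, -1.0]]
contact_force: [5.5, 1.1, -10.1]
finger_gap: 0.0131
```

servo_tool --motion '[0.04,0,0,0,0.04,0,0,0,0.036,0,0,0,0,0,0,0,0,0,0,0]'

```text
t: 4.55
eef_pos: [0.5472, -0.1897, 0.1551]
eef_rot: [[-0.329, 0.944, 0.005], [0.944, 0.329, -0.002], [-0.004, 0.004, -1.0]]
contact_force: [8.8, -3.3, -13.5]
finger_gap: 0.0134
```

servo_tool --motion '[0.01,0,0.004,0,0,0,0,0]'

```text
t: 4.75
eef_pos: [0.5472, -0.1896, 0.155]
eef_rot: [[-0.328, 0.945, 0.007], [0.945, 0.328, -0.005], [-0.007, 0.005, -1.0]]
contact_force: [8.9, -8.1, -8.1]
finger_gap: 0.0136
```

servo_tool --motion '[0,0,0,0,0,0,0,0,0,0,0,0,0,0,0,0]' --claw 0

```text
t: 5.15
eef_pos: [0.5437, -0.1848, 0.1548]
eef_rot: [[-0.331, 0.944, -0.001], [0.944, 0.331, 0.0], [0.0, -0.001, -1.0]]
contact_force: [0.5, 0.5, 0.3]
finger_gap: 0.0427
```

servo_tool --motion '[0,0,-0.1,0,0,0,-0.2,0,0,0,-0.2,0,0,0,0,0]'

```text
t: 5.55
eef_pos: [0.548, -0.1847, 0.2866]
eef_rot: [[-0.331, 0.944, 0.013], [0.944, 0.331, -0.002], [-0.006, 0.011, -1.0]]
contact_force: [0.5, -0.1, -0.1]
finger_gap: 0.0429
```

servo_tool --motion '[0.167,0.068,0,0,0.167,0.068,0,0,0.167,0.068,0,0,0.167,0.068,0,0,0.167,0.068,0,0]' --claw 0.1

```text
t: 6.05
eef_pos: [0.5547, 0.0417, 0.2796]
eef_rot: [[-0.331, 0.944, -0.001], [0.944, 0.331, -0.0], [-0.0, -0.001, -1.0]]
contact_force: [1.1, -0.2, 0.3]
finger_gap: 0.047
```

servo_tool --motion '[0.167,0.068,0,0,0.167,0.068,0,0,0.167,0.068,0,0,0.167,0.068,0,0]'

```text
t: 6.45
eef_pos: [0.5636, 0.2217, 0.2795]
eef_rot: [[-0.331, 0.944, -0.001], [0.944, 0.331, -0.001], [-0.001, -0.001, -1.0]]
contact_force: [1.5, -0.4, -0.1]
finger_gap: 0.0471
```

servo_tool --motion '[0,0,0,0.124,0,0,0,0.124,0,0,0,0.124,0,0,0,0.124,0,0,0,0.124]'

```text
t: 6.95
eef_pos: [0.5636, 0.22, 0.2794]
eef_rot: [[0.312, 0.95, -0.001], [0.95, -0.312, -0.001], [-0.001, -0.001, -1.0]]
contact_force: [0.1, 0.3, 0.3]
finger_gap: 0.0466
```

```bash
python3 - <<'E'
from h import *
np.set_printoptions(precision=4,suppress=True)
im,d=cams.grab_frame("top"); np.savez("top2.npz",im=im,d=d)
P=cloud("top",im,d)
cv2.imwrite("pics/top2.png",cv2.convertScaleAbs(cv2.resize(im[160:260,320:430],None,fx=6,fy=6,interpolation=2),alpha=1.4))
M=np.zeros((420,560),bool);M[170:245,330:410]=1;M&=(P[...,2]>.142);q=P[M]
print(len(q),q.mean(0),cv2.minAreaRect((q[:,:2]*1000).astype(np.float32)))
im,d=cams.grab_frame("side");np.savez("side2.npz",im=im,d=d)
cv2.imwrite("pics/side2.png",cv2.resize(im[60:320,180:400],None,fx=2.3,fy=2.3))
s=read_state();print(s["t"],s["eef_pos"],s["eef_rot"])
E
```

```text
58 [ 0.5454 -0.1913  0.1528] ((545.6903076171875, -191.9801788330078), (13.754408836364746, 24.585582733154297), 20.580005645751953)
7.05 [0.5637 0.2201 0.2795] [[ 0.307   0.9517 -0.0006]
 [ 0.9517 -0.307  -0.001 ]
 [-0.0011 -0.0003 -1.    ]]
```

View pics/top2.png

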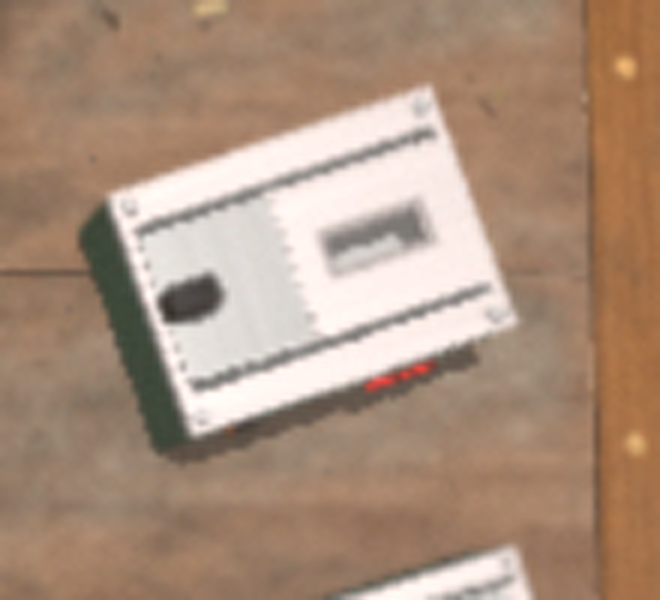

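View pics/side2.png

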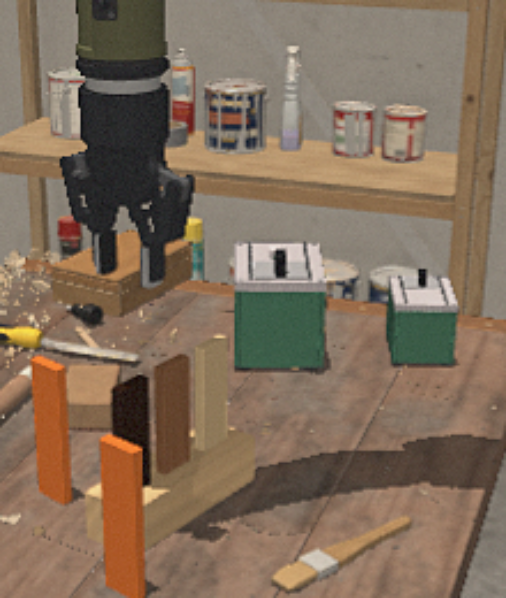

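```bash
python3 - <<'E'
from fit import *
np.set_printoptions(precision=4,suppress=True)
z=np.load("top2.npz"); im=z["im"]
r1=sides("top",im,328,412,168,245,.12,110)
s=8;u0,v0=368,190
g=im[190:210,368:398].astype(np.float32).min(2)
for thr in(130,140,150):
    G=cv2.resize(g,None,fx=s,fy=s,interpolation=cv2.INTER_CUBIC)
    M=(G<thr).astype(np.uint8); M=cv2.morphologyEx(M,cv2.MORPH_CLOSE,np.ones((25,25)))
    cs,_=cv2.findContours(M,0,1); c=max(cs,key=cv2.contourArea).reshape(-1,2)
    q=onz("top",(c+.5)/s-.5+[u0,v0],.12)[:,:2]*1000; r=cv2.minAreaRect(q.astype(np.float32)); print(thr,r)
    a=np.radians(19.1); d=np.array(r[0])-[566,-249]
    print("local",d@[np.cos(a),np.sin(a)],d@[-np.sin(a),np.cos(a)])
print(onz("top",[[382.75,199.1]],.12))
print(np.sort(g.ravel())[::60])
E
```

```text
rect ((565.8076171875, -249.15933227539062), (112.50346374511719, 152.36524963378906), 19.17630386352539)
370 ang -71.11813 pt [ 518.345  -281.1621] len 152.36526
255 ang 19.35222 pt [ 605.0167 -315.3616] len 112.50348
367 ang -70.725174 pt [ 623.3427 -244.745 ] len 152.36528
259 ang 19.022942 pt [ 531.6592 -180.8713] len 112.50345
130 ((575.5919799804688, -277.0569152832031), (19.4267635345459, 47.51774597167969), 19.188438415527344)
local -0.1167938228236778 -29.651019111617405
140 ((575.4183349609375, -277.25799560546875), (21.457372665405273, 49.359947204589844), 19.020294189453125)
local -0.346676575709105 -29.78420998493939
150 ((575.4793090820312, -277.286865234375), (23.494544982910156, 51.14176940917969), 19.354429244995117)
local -0.2985058056268141 -29.83144213316514
[[ 0.5756 -0.2782  0.12  ]]
[ 80. 105. 134. 150. 162. 165. 167. 169. 170. 171.]
```

Slot centre is at (0.576,-0.277), local (0,-30), yaw 19.1°; the shutter handle moved about 65-67 mm. The gripper stands above the dark slat, so I'll descend and grip.

servo_tool --motion '[0.004,0,0.14,0,0,0,0.14,0,0,0,0.14,0,0,0,0.1,0,0,0,0.034,0]'

```text
t: 7.55
eef_pos: [0.5626, 0.2201, 0.1384]
eef_rot: [[0.304, 0.953, -0.005], [0.953, -0.304, -0.002], [-0.004, -0.004, -1.0]]
contact_force: [-0.8, 0.1, -0.5]
finger_gap: 0.047
```

servo_tool --motion '[0,0,0,0,0,0,0,0]'

```text
t: 7.75
eef_pos: [0.5652, 0.2215, 0.1424]
eef_rot: [[0.306, 0.952, 0.002], [0.952, -0.306, 0.001], [0.002, 0.001, -1.0]]
contact_force: [0.3, -0.5, 0.4]
finger_gap: 0.0468
```

servo_tool --motion '[0,0,0,0,0,0,0,0,0,0,0,0,0,0,0,0,0,0,0,0]' --claw -1 --force 60

```text
t: 8.25
eef_pos: [0.5651, 0.2215, 0.1425]
eef_rot: [[0.307, 0.952, 0.002], [0.952, -0.307, 0.001], [0.001, 0.002, -1.0]]
contact_force: [-1.9, 0.0, 5.9]
finger_gap: 0.0111
```

```bash
python3 - <<'E'
from h import *
im,d=cams.grab_frame("side")
cv2.imwrite("pics/side3.png",cv2.resize(im[130:320,180:330],None,fx=3,fy=3))
print(read_state()["eef_pos"],read_state()["contact_force"])
E
```

```text
[0.56512309 0.22148391 0.14253407] [-0.58705852 -0.33839079  6.11749928]
```

View pics/side3.png

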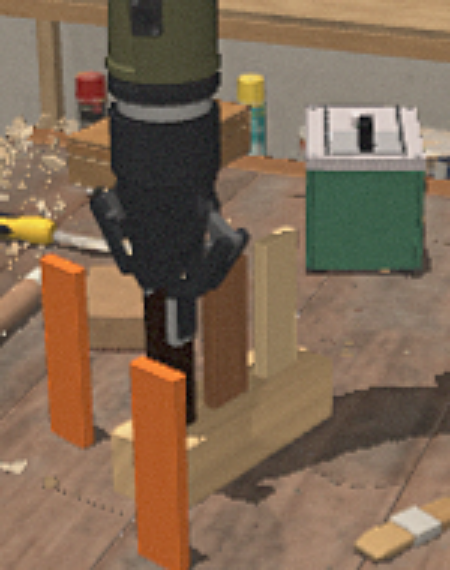

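servo_tool --motion '[0,0,-0.1,0,0,0,-0.14,0,0,0,-0.14,0,0,0,-0.14,0,0,0,-0.14,0]'

```text
t: 8.8
eef_pos: [0.5643, 0.2207, 0.3078]
eef_rot: [[0.307, 0.952, -0.0], [0.952, -0.307, -0.0], [-0.0, 0.0, -1.0]]
contact_force: [-0.5, -0.0, -1.7]
finger_gap: 0.0114
```

servo_tool --motion '[0,0,-0.06,0,0,0,0,0,0,0,0,0,0,0,0,0,0,0,0,0]'

```text
t: 9.3
eef_pos: [0.5639, 0.2206, 0.3198]
eef_rot: [[0.307, 0.952, -0.003], [0.952, -0.307, -0.001], [-0.002, -0.002, -1.0]]
contact_force: [0.0, 0.6, -0.9]
finger_gap: 0.0114
```

```bash
python3 - <<'E'
from h import *
im,d=cams.grab_frame("side")
cv2.imwrite("pics/side4.png",cv2.resize(im[60:320,180:400],None,fx=2.3,fy=2.3))
print(read_state()["eef_pos"],read_state()["eef_rot"],read_state()["contact_force"])
E
```

```text
[0.56400969 0.22067014 0.31994297] [[ 0.30703824  0.95169447 -0.00227274]
 [ 0.95169545 -0.30704136 -0.0011739 ]
 [-0.00181502 -0.00180253 -0.99999673]] [-0.32866734  0.22365647  0.2603515 ]
```

View pics/side4.png

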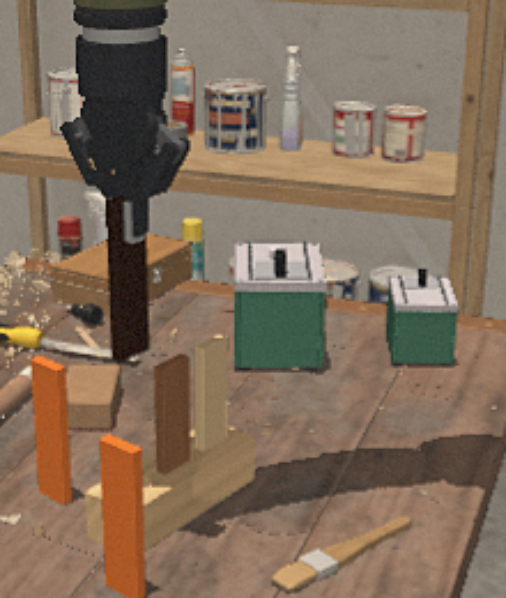

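servo_tool --motion '[-0.125,0.044,0,0,-0.125,0.044,0,0,-0.125,0.044,0,0,-0.125,0.044,0,0,-0.125,0.044,0,0]'

```text
t: 9.85
eef_pos: [0.5686, 0.054, 0.3206]
eef_rot: [[0.307, 0.952, -0.001], [0.952, -0.307, -0.0], [-0.001, -0.001, -1.0]]
contact_force: [0.7, 0.6, -0.6]
finger_gap: 0.0117
```

servo_tool --motion '[-0.125,0.044,0,0,-0.125,0.044,0,0,-0.125,0.044,0,0,-0.125,0.044,0,0,-0.125,0.044,0,0]'

```text
t: 10.35
eef_pos: [0.5729, -0.1115, 0.3207]
eef_rot: [[0.307, 0.952, -0.001], [0.952, -0.307, 0.0], [-0.0, -0.001, -1.0]]
contact_force: [0.2, -1.1, -0.6]
finger_gap: 0.0114
```

servo_tool --motion '[-0.125,0.044,0,0,-0.125,0.044,0,0,-0.125,0.044,0,0,-0.125,0.044,0,0,-0.125,0.044,0,0]'

```text
t: 10.85
eef_pos: [0.5772, -0.277, 0.3205]
eef_rot: [[0.307, 0.952, -0.001], [0.952, -0.307, 0.0], [0.0, -0.001, -1.0]]
contact_force: [0.8, -0.3, -0.1]
finger_gap: 0.0111
```

servo_tool --motion '[0,0,0,-0.124,0,0,0,-0.124,0,0,0,-0.124,0,0,0,-0.124,0,0,0,-0.124]'

```text
t: 11.35
eef_pos: [0.5773, -0.2758, 0.3205]
eef_rot: [[-0.336, 0.942, -0.001], [0.942, 0.336, 0.0], [0.001, -0.001, -1.0]]
contact_force: [-0.3, -0.3, -0.9]
finger_gap: 0.0114
```

servo_tool --motion '[0,0,0,0,0,0,0,0,0,0,0,0]'

```text
t: 11.65
eef_pos: [0.5775, -0.2757, 0.321]
eef_rot: [[-0.329, 0.944, -0.0], [0.944, 0.329, -0.0], [0.0, -0.0, -1.0]]
contact_force: [-0.0, -0.1, -1.0]
finger_gap: 0.0113
```

servo_tool --motion '[0,-0.001,0.1,0,0,0,0.08,0,0,0,0.028,0,0,0,0,0,0,0,0,0]'

```text
t: 12.15
eef_pos: [0.578, -0.2758, 0.2702]
eef_rot: [[-0.33, 0.944, 0.002], [0.944, 0.33, -0.0], [-0.001, 0.001, -1.0]]
contact_force: [0.4, -0.3, -0.4]
finger_gap: 0.0114
```

```bash
python3 - <<'E'
from h import *
im,d=cams.grab_frame("side"); np.savez("side5.npz",im=im,d=d)
a=cv2.convertScaleAbs(cv2.resize(im[120:220,260:350],None,fx=6,fy=6,interpolation=2),alpha=1.3)
cv2.imwrite("pics/side5.png",a)
im,d=cams.grab_frame("top"); np.savez("top5.npz",im=im,d=d)
cv2.imwrite("pics/top5.png",cv2.convertScaleAbs(cv2.resize(im[160:260,320:430],None,fx=5,fy=5,interpolation=2),alpha=1.4))
K,D,t,R=cam("side")
def proj(p): return cv2.projectPoints(np.array(p,float),cv2.Rodrigues(R.T)[0],-R.T@t,K,D)[0].reshape(-1,2)
e=read_state()["eef_pos"];Re=read_state()["eef_rot"];print(e,Re)
# expected foot corners
x,y=Re[:,0],Re[:,1]
foot=e+Re[:,2]*(e[2]-(e[2]-.1325))
print([ (proj([foot+sx*.02*x+sy*.006*y])[0]-[260,120])*6 for sx in(-1,1) for sy in(-1,1)])
E
```

```text
[ 0.57811435 -0.27591187  0.27054929] [[-3.30349451e-01  9.43856094e-01  2.21661523e-03]
 [ 9.43857600e-01  3.30351737e-01 -7.49290943e-04]
 [-1.43948551e-03  1.84464128e-03 -9.99997263e-01]]
[array([257.52070045, 249.04128309]), array([233.23794545, 248.84577275]), array([260.63416638, 275.36733999]), array([235.78038523, 275.1670501 ])]
```

View pics/side5.png

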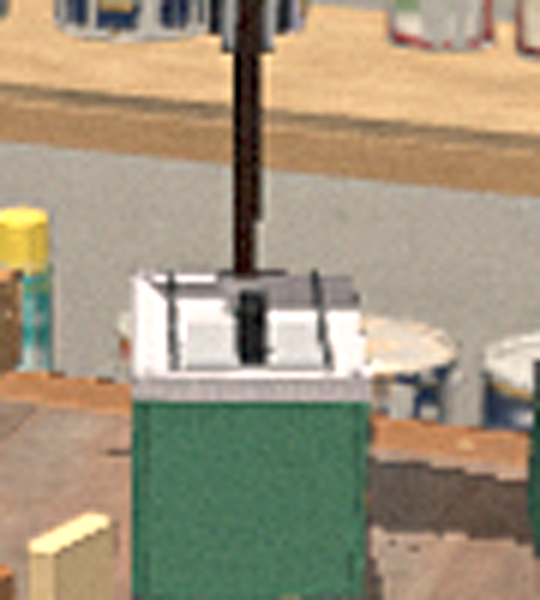

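View pics/top5.png

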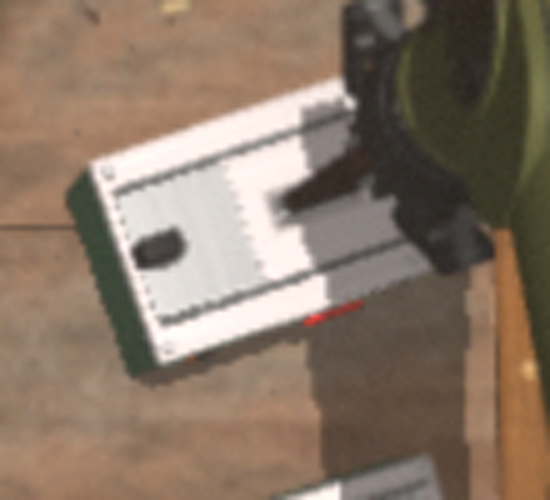

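Both views show the slat centred over the slot, so I'll enter it slowly.

servo_tool --motion '[0,0,0.02,0,0,0,0.02,0,0,0,0.02,0,0,0,0.02,0,0,0,0.0,0]'

```text
t: 12.75
eef_pos: [0.577, -0.2762, 0.2484]
eef_rot: [[-0.331, 0.944, -0.001], [0.944, 0.331, -0.0], [0.0, -0.001, -1.0]]
contact_force: [0.1, -0.6, -0.0]
finger_gap: 0.0115
```

servo_tool --motion '[0,0,0.02,0,0,0,0.02,0,0,0,0.02,0,0,0,0.02,0,0,0,0.0,0]'

```text
t: 13.25
eef_pos: [0.577, -0.2761, 0.2284]
eef_rot: [[-0.331, 0.944, -0.001], [0.944, 0.331, -0.0], [0.0, -0.001, -1.0]]
contact_force: [0.6, -2.2, -0.7]
finger_gap: 0.0111
```

servo_tool --motion '[0,0,0.03,0,0,0,0.03,0,0,0,0.03,0,0,0,0.03,0,0,0,0.0,0]'

```text
t: 13.75
eef_pos: [0.5768, -0.2763, 0.198]
eef_rot: [[-0.331, 0.944, -0.001], [0.944, 0.331, -0.0], [0.0, -0.001, -1.0]]
contact_force: [0.6, -1.2, -1.7]
finger_gap: 0.011
```

servo_tool --motion '[0,0,0.02,0,0,0,0.02,0,0,0,0,0,0,0,0,0,0,0,0,0]'

```text
t: 14.25
eef_pos: [0.5772, -0.2761, 0.1892]
eef_rot: [[-0.331, 0.944, -0.0], [0.944, 0.331, -0.0], [-0.0, -0.0, -1.0]]
contact_force: [0.8, -3.2, -2.1]
finger_gap: 0.0118
```

servo_tool --motion '[-0.004,0,0.012,0,0,0,0.012,0,0,0,0.012,0,0,0,0.012,0,0,0,0,0]'

```text
t: 14.75
eef_pos: [0.5778, -0.2764, 0.1772]
eef_rot: [[-0.331, 0.944, 0.0], [0.944, 0.331, 0.001], [0.0, 0.0, -1.0]]
contact_force: [-1.6, 0.5, 4.3]
finger_gap: 0.0114
```

servo_tool --motion '[0,0,0,0,0,0,0,0,0,0,0,0]'

```text
t: 15.05
eef_pos: [0.5778, -0.2764, 0.1775]
eef_rot: [[-0.331, 0.944, 0.0], [0.944, 0.331, 0.0], [0.0, 0.0, -1.0]]
contact_force: [-1.0, 0.7, 5.0]
finger_gap: 0.0114
```

```bash
python3 - <<'E'
from h import *
im,d=cams.grab_frame("side")
cv2.imwrite("pics/side6.png",cv2.convertScaleAbs(cv2.resize(im[120:220,260:350],None,fx=5,fy=5,interpolation=2),alpha=1.3))
im,d=cams.grab_frame("top")
cv2.imwrite("pics/top6.png",cv2.convertScaleAbs(cv2.resize(im[160:260,320:430],None,fx=5,fy=5,interpolation=2),alpha=1.4))
for _ in range(4):
    cams.grab_frame("top"); s=read_state();print(s["t"],s["eef_pos"],s["contact_force"],s["torque"])
E
```

```text
15.2 [ 0.57781588 -0.27644073  0.177398  ] [-0.27235879  1.39687107  4.62784989] [ 0.42137411  0.17110872 -0.05655148]
15.25 [ 0.57779712 -0.27646282  0.17738635] [0.06068978 2.01840741 5.23856684] [0.51188481 0.15218958 0.00078156]
15.3 [ 0.57779666 -0.27648179  0.17738806] [-0.21959803  2.05673721  4.65246973] [0.45526741 0.2217862  0.06882218]
15.35 [ 0.57780819 -0.27650549  0.17736714] [-0.652452    1.13251272  5.01066819] [0.50057296 0.1393178  0.01429532]
```

View pics/side6.png

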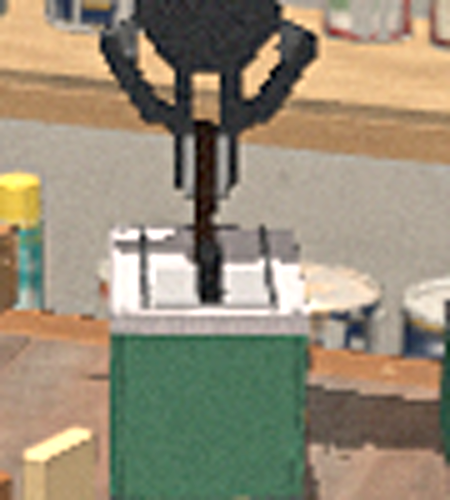

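View pics/top6.png

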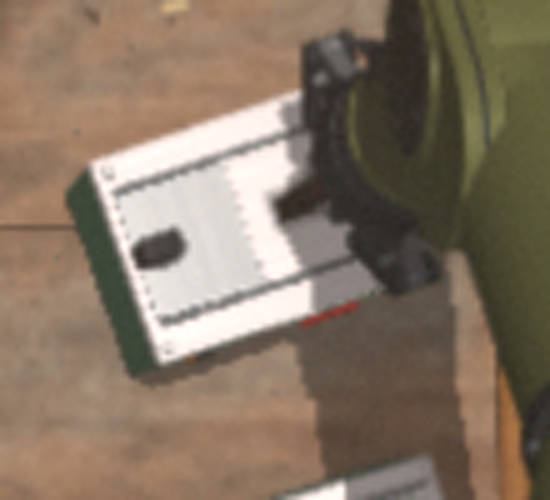

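servo_tool --motion '[0,0,0.006,0,0,0,0,0,0,0,0,0,0,0,0,0]'

```text
t: 15.75
eef_pos: [0.5778, -0.2765, 0.1759]
eef_rot: [[-0.331, 0.944, 0.0], [0.944, 0.331, 0.0], [0.0, 0.0, -1.0]]
contact_force: [-0.7, 1.5, 6.1]
finger_gap: 0.0114
```

```bash
python3 - <<'E'
from h import *
im,d=cams.grab_frame("top")
def red(im):
    a=im[215:235,370:405].astype(float); w=np.clip(a[...,2]-a[...,:2].max(2)-45,0,None); v,u=np.mgrid[215:235,370:405]
    return (w*u).sum()/w.sum(),(w*v).sum()/w.sum(),(w>0).sum()
r0=[red(np.load(f"top{k}.npz")["im"]) for k in(2,5)]; r1=red(im); print(r0,r1)
K,D,t,R=cam("top")
pr=lambda p: cv2.projectPoints(np.array(p,float),cv2.Rodrigues(R.T)[0],-R.T@t,K,D)[0].reshape(-1,2)
p=onz("top",[r0[1][:2]],.09)[0]; print(p)
for z in (0,.007,.0125,.018): print(z,pr([p-[0,0,z]])-r0[1][:2])
for n,nm in(("side","slat_mid_centre"),):
    cams.grab_frame("side"); 
for _ in range(5):
    cams.grab_frame("top"); s=read_state();print(s["t"],s["eef_pos"],s["contact_force"],s["finger_gap"])
E
```

```text
[(np.float64(385.5228136882129), np.float64(222.393536121673), np.int64(16)), (np.float64(383.6164383561644), np.float64(222.96917808219177), np.int64(14))] (np.float64(386.1111111111111), np.float64(222.19444444444446), np.int64(9))
[ 0.51612431 -0.28596748  0.09      ]
0 [[-7.14180715e-10 -6.07940365e-11]]
0.007 [[-0.56561601  0.2219664 ]]
0.0125 [[-1.00605706  0.39479219]]
0.018 [[-1.44304752  0.56624861]]
15.9 [ 0.57781141 -0.27647539  0.17591496] [-0.80554352  1.60553727  5.56721843] 0.01151484767653769
15.95 [ 0.57779843 -0.2765165   0.17589229] [-1.06482829  1.78175363  4.7679377 ] 0.011591190607420865
16.0 [ 0.57777965 -0.2764929   0.17588623] [-0.59927432  2.51266635  5.21198257] 0.010811358527503567
16.05 [ 0.5777957  -0.27650754  0.17591662] [-0.67572679  2.08905875  5.14384434] 0.010908016093299755
16.1 [ 0.57781174 -0.27650861  0.17592819] [0.18454215 1.50722739 4.40731033] 0.011348406858065919
```

```bash
python3 - <<'E'
from h import *
im,d=cams.grab_frame("side"); cv2.imwrite("pics/side7.png",cv2.resize(im[100:320,180:400],None,fx=2.6,fy=2.6))
E
```

```text
(no output)
```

View pics/side7.png

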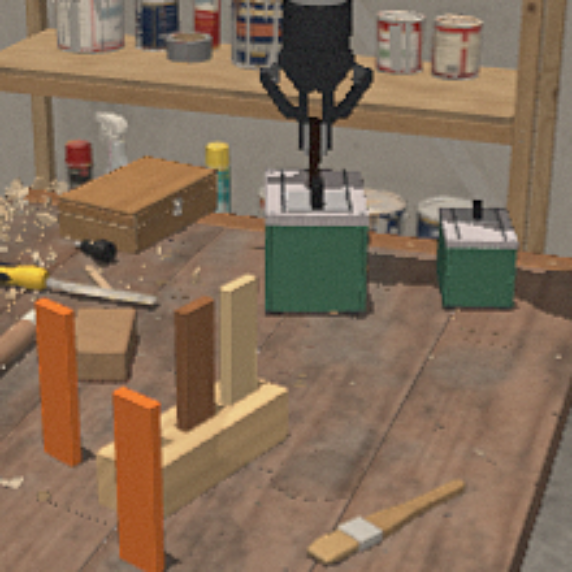

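The dark slat stands upright in the slot, gripped at (315,130). The mid and pale slats, the cork and the orange slats look untouched.

```bash
python3 -c "
from rig import sign_off; print(sign_off())"
```

```text
the job is handed in; nothing more can be done
None
```

The job is handed in. I opened the shutter and pulled the dark slat from the rack's left pocket. I then lowered it through the larger tester's slot onto the plate and kept hold of it. No verdict came back.

**Last checks**
- **Shutter:** the handle travelled about 65 mm by camera and 66.6 mm by the arm. That is short of the nominal 70 mm but above the 60 mm needed. Pushing further met resistance, as if at the stop.
- **Plate travel:** the arm's position puts it at about 11.6 mm. The wrist force, about 5 N plus the slat's weight, puts it at about 12.5 mm. Both are inside 7–18 mm, and the arm was steady.
- **Slat:** the gripper reads 11.4 mm on the 12 mm slat with 60 N grip, and the tool is vertical. The arm stands within about 3 mm of the measured slot axis.
- **Other objects:** the mid and pale slats and the cork looked undisturbed in the last picture; I did not measure them again.

**What failed or disagreed**
- **Pointer:** I could not confirm it directly. Its front faces away from the side camera, and the gripper's shadow spoiled the reading from the top camera.
- **Camera offset:** the top camera differed from the arm by about 2 mm across the slot. I corrected for that when placing the slat.

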